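# Close the mouthguard box in the gear caddy

### The job

The mint green lid of the mouthguard box is leaning on the little drying stand. Slide the caddy's clear cover open, set the lid squarely on the mint box inside and press it down gently, without forcing it, until it snaps past its catches and is fully home; then slide the cover fully shut over it. Leave the cup, the tin and the jump handles where they are.

Things in the scene. Friction and masses are not known exactly. Their poses are not given: they have to be found in the camera images.
- caddy: Gear caddy, a fixed black tray 168 x 260 x 56 mm (own x, y, z); origin at the centre of its underside, z up. Inside (148 mm clear between the long walls, floor 6 mm up) a mint green mouthguard box is mounted on soft springs, centred at own (0, -64) mm. A clear cover slides over it along own y in tracks on the long walls (track cheeks reach 66 mm up).
- box_rim (a point): Centre of the open top of the mint box, at rim height: 48 mm above the caddy's underside at rest; axes as the caddy. Box 52 mm (caddy x) by 76 mm (y) outside, 28 mm tall. It sinks on its springs when pressed, at most 14 mm to a hard stop, and rises when let go. A lid that is home has its origin 11 mm below this point, its top 4 mm above it.
- catch (a point): White sprung catch in the middle of the box's +y end (same at -y), 16 mm wide; point 4 mm below the rim. Its 30 degree ramp stands out 0.5 mm just below the rim, 4 mm at 7 mm below. A lid laid on rests on the catches 5 to 9 mm too high and blocks the cover. The box gives way under it, so press on past the box's own height: at about 7 to 14 N the lid snaps past, its top plate onto the rim.
- cover (a joint): The caddy's clear sliding cover, m: 0 = fully shut over the mint box, 0.125 = fully open, moved along the caddy's +y. Stays where it is left; about 1.5 N moves it. 122 mm long (y), 156 mm wide (x), underside 56 mm and top 61 mm above the caddy's underside, 4 mm above a lid that is home.
- cover_grip (a point): Top centre of the orange grip rib in the middle of the cover: rib 14 mm thick (caddy y), 50 mm long (caddy x), 26 mm tall; this point is 87 mm above the caddy's underside. Moves with the cover; axes as the caddy.
- lid: Loose mint green lid of the box, 40 to 85 g: 84 mm (own x) by 60 mm (own y), 15 mm tall; origin at the centre of its underside, own z out through its top. 4 mm top plate, skirt 11 mm deep, inside 79 x 55 mm: slips over the box with 1.5 mm play each side, long side along the caddy's y, either way round.
- stand: Wooden drying stand, fixed; foot 120 x 70 x 8 mm, origin at the centre of its underside, z up. A 40 mm wide board rises at 30 degrees towards own +x (upper end 71 mm high), 8 mm lip at its lower end. The lid starts on the board, top outward, own x up the slope, own z leaning 30 degrees to the stand's -x, overhanging the board 6 to 14 mm on each side (own y).
- cup: Bystander: glass cup, 72 mm across, 95 mm tall; origin at the centre of its underside.
- tin: Bystander: white enamel tin with blue band and latch, 73 x 98 x 46 mm; origin at the centre of its underside.
- handles: Bystander: a pair of steel jump handles clipped together, lying along own y, 60 x 132 mm, 26 mm high; origin under its centre.
Things that resemble listed ones, but are neither listed nor needed, are in the scene too. What is shaped like the lid but blue, brown or red is not meant.

How it is judged (in metres and radians):
On the way, in this order (a step that is already met when the one before it is completed fails the run):
1. the cover is slid open (at least 60 mm) (value of joint cover above 0.06 m), for 0.2 s.
2. the lid is fully home on the box (z of lid in the frame of box_rim below -0.009 m and horizontal distance between lid and box_rim below 0.004 m and angle between lid's own z axis and vertical below 0.05 rad and angle between the x axis of lid and the y axis of caddy, either way round below 0.08 rad), for 0.2 s.
At the end, for the whole second after the job is handed in: The lid is home on the box (no more than 2 mm above fully down, within 4 mm of centre, level within 0.05 rad, long side along the caddy's y within 0.08 rad) and at rest, the cover is within 5 mm of fully shut, and the cup, the tin and the jump handles are within 30 mm of where they were (all of step 2 and value of joint cover below 0.005 m and linear speed of lid below 0.01 m/s and distance of each of cup, tin, handles from where it was at the start of the episode below 0.03 m); the robot touches nothing.
It fails at once if the lid is forced: more than 40 N between lid and caddy (box, catches or cover) (contact force between lid and caddy above 40 N).
It fails at once if the cup, the tin or the jump handles are moved more than 30 mm (distance of any of cup, tin, handles from where it was at the start of the episode above 0.03 m).
It fails at once if the cup is tipped (angle between cup's own z axis and vertical above 0.35 rad).
It also fails if it takes over 72 s, if anything falls off the work surface, if the arm or the gripper's body presses on something with over 40 N, if the wrist force passes 120 N, or if a joint passes its speed limit or range.

### The arm

A 6-joint arm with a two-finger parallel gripper is mounted at the origin on the work surface. World frame = base frame: x ahead of the robot, y to its left, z up, the work surface at z = 0. Lengths are in m, angles in degrees, forces in N, time in s.
With the tool pointing down it reaches from about 0.4 to 0.825 m from the base axis. Payload 7 kg.
Tool frame: the origin (TCP) lies on the centre line of the jaws, within the pads' length; the fingertips stand 19 mm ahead of it and the grasp point (between the pads) is the TCP (r.tips_ahead is the distance from the TCP to the fingertips, in m); z points along the fingers, y is the line along which they close (so a half turn about z gives the same grasp; the last joint's range is limited). The gripper opens to 88 mm and grips with 3 to 60 N. Pads are 19 mm wide; open, the fingers measure 130 mm over their backs; the gripper's body (78 mm by 193 mm) begins 47 mm behind the grasp point.
Start: joints at [87.496, 20.546, 0.682, 0, -70.136, -16.507], TCP at [0.22, 0.638, 0.246] pointing down, gripper open.
Joint ranges: [-176.03, 176.03], [-82.01, 121.73], [-58.28, 71.71], [-173.87, 95.51], [-174.79, -0.11], [-173.66, 173.66]. Speed limits (degrees/s): [136.94, 136.94, 172.46, 180, 180, 180].

### API

Orientations are given as [roll, pitch, yaw] about the fixed x, y, z axes, in that order (R = Rz(yaw) Ry(pitch) Rx(roll)).
In Python, from plant import r, viewer, close_job gives the robot as it stands. The module is installed in compiled form; this text tells all that it offers.
- The arm moves only by the tool arm_command, never from a script. Its arguments are lists of equal length, an entry for each row: "travel": the shift along the world's x, y, z scaled (see below), a list of three; "delta_rot": the turn, a rotation vector about the world's x, y, z scaled (see below), a list of three. In form: {"travel": [[dx, dy, dz], ...], "delta_rot": [[rx, ry, rz], ...]}. A call has 1 to 20 rows; each row is the pose to reach, as a shift and turn from the pose commanded when the call began; what a row does not reach only later rows make up. The controller multiplies each number of a shift by 0.5 m and each number of a turn by 90 degrees. A row lasts 1/8 s, in which the tool goes at most 62.5 mm and 10.7 degrees, less where a joint would pass 70% of its speed; a pose out of reach is approached as far as the arm can. A call with a number of a shift or a turn outside -1 to 1 is refused whole. A call with a gripper value outside its range is refused whole. "grip" is the opening, from 0 (shut) to 1 (fully open), set as the call begins (left out, the last holds). The fingers move at their own pace and stop on an object; "newtons" is the grip in N (left out, the last holds). Time passes only in rows, so rows that repeat a pose let the fingers close. It gives the time, the measured TCP pose, the force, the opening and the grip force at its end, in the units of the state.
- r.get_state(): the state, without advancing time (a new reading comes with each control period).
- viewer.capture(name): name is "scene" or "top"; returns a dict with "img" (480x640x3 uint8, red, green, blue), "camera_matrix" (3x3 intrinsics, pixels), "distortion" ([k1, k2, p1, p2, k3] as OpenCV has them; the pictures are not rectified), "R" (3x3) and "t" (3): a world point X has camera coordinates R X + t. Camera axes: x right, y down, z forward; pixel columns grow to the right and rows downward; lengths in m; the calibration is good to about 2 mm. A picture is of the moment at which its call begins. There is no depth.
- close_job(): hands the job in; it is judged then, once.
The state is a dict: "time_s": time; "joints": joint angles; "qd": joint speeds; "joint_torque": joint torques, N m; "tcp_pos": TCP position; "eef_rot": TCP orientation; "contact_force": force on the tool from outside, world axes, zero at the start; "moment": the same for the moment, N m; "gripper_width": finger opening in m; "gripper_force": force on a finger pad.
Only numpy, scipy, OpenCV 4.12 (cv2) and the standard library are available. Lean on these libraries where they do the work, as an engineer would, in place of code of your own. Each camera call takes 0.05 s, during which the arm holds its last target. There are 200 camera calls.

## Working session

There is one attempt and no reset: what is moved stays moved. The work goes in short steps, Python scripts to look and compute and a tool call to move; the robot and the scene stay as the last step left them, time stands still between calls to the robot, and variables do not carry over. Pictures are saved under pics/ and viewed, at most 10 in all, crops included, and the job is handed in when it is done.

Besides the shell and the picture viewer there is one more tool, called after "Call:" in YAML: its name, and indented under it one key for each argument. arm_command: Moves the arm, as the interface text tells. Shifts and turns lie within -1 to 1; 1 stands for 0.5 m of shift or 90 degrees of turn. Its arguments: {"type":"object","properties":{"travel":{"type":"array"},"delta_rot":{"type":"array"},"grip":{"type":"number"},"newtons":{"type":"number"}},"required":["travel","delta_rot"]}

```bash
mkdir -p pics; python3 - <<'E'
from plant import r, viewer
import cv2, pickle, numpy as np
for n in ("scene","top"):
    c=viewer.capture(n); pickle.dump(c,open(f"pics/{n}0.pkl","wb")); cv2.imwrite(f"pics/{n}0.png",c["img"][:,:,::-1])
    print(n,c["camera_matrix"],c["distortion"],-c["R"].T@c["t"])
print(r.get_state(), r.tips_ahead)
E
```

```text
scene [[502.91029079   0.         320.82895285]
 [  0.         502.91029079 244.47348037]
 [  0.           0.           1.        ]] [-0.09221237  0.          0.          0.          0.        ] [1.42075565 0.11706801 0.72398863]
top [[449.14645041   0.         323.36297684]
 [  0.         449.14645041 236.91725031]
 [  0.           0.           1.        ]] [-0.00903821  0.          0.          0.          0.        ] [ 0.45041397 -0.05528498  0.87899547]
{'time_s': 0.1, 'joints': array([ 8.74954847e+01,  2.05876555e+01,  6.38855774e-01, -1.71740653e-02,
       -7.01352203e+01, -1.65062080e+01]), 'qd': array([-0.02452446, -0.09102107,  0.12235096,  0.07505346, -0.00684141,
        0.08687398]), 'joint_torque': array([-9.55358300e-04, -5.84163237e+01,  2.93750185e+01,  7.01546699e+00,
        1.01862327e-02, -6.37491348e-05]), 'tcp_pos': array([0.21977888, 0.63778881, 0.24471319]), 'eef_rot': array([ 1.79914855e+02, -8.39364170e-03, -1.90165648e+01]), 'contact_force': array([ 0.35162712, -0.4383099 ,  0.20767992]), 'moment': array([-0.04377772,  0.01554391,  0.0015327 ]), 'gripper_force': 0.0, 'gripper_width': 0.08762206246900331} 0.019
```

View pics/top0.png

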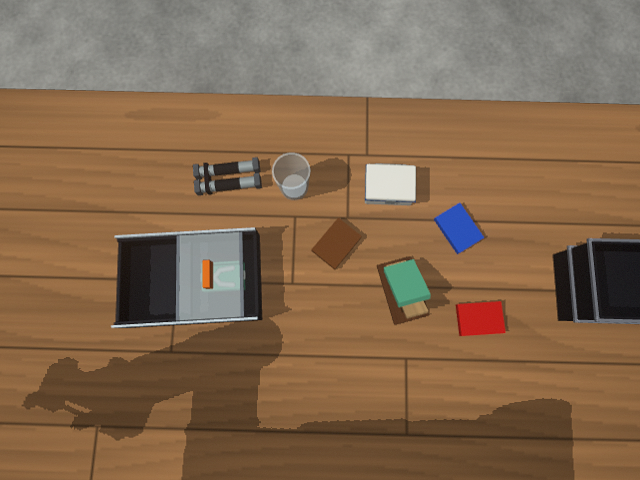

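View pics/scene0.png

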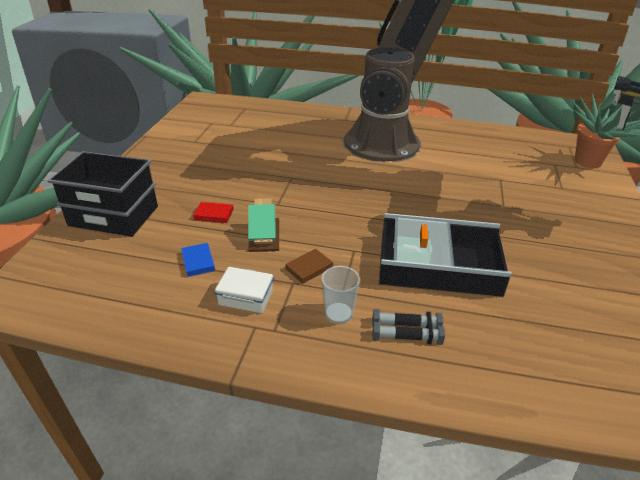

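The mint lid is at top (407,283), leaning on the stand. The lookalikes are blue (460,228), brown (338,243) and red (481,318), none of them on the stand. Only the mint one fits, and I'll confirm it in a crop. The caddy is at (188,278), with the orange rib at (208,274).

```bash
cat > h.py <<'E'
import cv2, numpy as np
def ray(c,px):
    u=cv2.undistortPoints(np.array([[px]],float),c["camera_matrix"],c["distortion"])[0,0]
    d=c["R"].T@np.array([u[0],u[1],1]); return -c["R"].T@c["t"], d/np.linalg.norm(d)
def onz(c,px,z):
    o,d=ray(c,px); return o+d*(z-o[2])/d[2]
def tri(c1,p1,c2,p2):
    A=np.zeros((3,3));b=np.zeros(3);R=[ray(c1,p1),ray(c2,p2)]
    for o,d in R:
        P=np.eye(3)-np.outer(d,d);A+=P;b+=P@o
    x=np.linalg.solve(A,b); return x,[np.linalg.norm((np.eye(3)-np.outer(d,d))@(x-o)) for o,d in R]
def proj(c,X):
    return cv2.projectPoints(np.array(X,float).reshape(-1,3),cv2.Rodrigues(c["R"])[0],c["t"],c["camera_matrix"],c["distortion"])[0][:,0]
def blob(c,lo,hi,roi=None):
    m=cv2.inRange(cv2.cvtColor(c["img"],cv2.COLOR_RGB2HSV),lo,hi)
    if roi:
        k=np.zeros_like(m);x0,y0,x1,y1=roi;k[y0:y1,x0:x1]=255;m&=k
    cs=cv2.findContours(m,cv2.RETR_EXTERNAL,cv2.CHAIN_APPROX_NONE)[0]
    return max(cs,key=cv2.contourArea)
def quad(ct):
    h=cv2.convexHull(ct);e=.01
    while len(q:=cv2.approxPolyDP(h,e*cv2.arcLength(h,True),True))>4:e+=.005
    return q[:,0]
E
python3 - <<'E'
import pickle,cv2,numpy as np
from h import *
T=pickle.load(open("pics/top0.pkl","rb"));S=pickle.load(open("pics/scene0.pkl","rb"))
qt=quad(blob(T,(65,80,60),(90,255,255),(370,240,450,320)));qs=quad(blob(S,(65,80,60),(90,255,255),(235,190,290,260)))
print("lid T",qt.tolist(),"S",qs.tolist())
o=blob(T,(5,180,120),(16,255,255),(190,250,225,300));print("rib T",cv2.minAreaRect(o),cv2.boundingRect(o))
o2=blob(S,(5,180,120),(16,255,255),(410,215,440,260));print("rib S",cv2.boundingRect(o2),quad(o2).tolist())
a=cv2.resize(T["img"][245:330,370:450],None,fx=5,fy=5,interpolation=2);b=cv2.resize(S["img"][190:260,235:290],None,fx=5,fy=5,interpolation=2)
c=cv2.resize(T["img"][220:335,105:270],None,fx=4.8,fy=4.8,interpolation=2)
im=np.zeros((600,800,3),np.uint8);a=cv2.resize(a,(240,255));b=cv2.resize(b,(200,255));c=cv2.resize(c,(480,335))
im[:255,:240]=a;im[:255,260:460]=b;im[260:595,:480]=c
cv2.imwrite("pics/crop1.png",im[:,:480,::-1])
E
```

```text
lid T [[413, 260], [429, 297], [398, 306], [384, 267]] S [[274, 204], [274, 239], [250, 240], [249, 205]]
rib T ((206.0, 273.5), (27.0, 6.0), 90.0) (203, 260, 7, 28)
rib S (421, 225, 7, 23) [[426, 225], [427, 239], [423, 247], [421, 227]]
```

View pics/crop1.png

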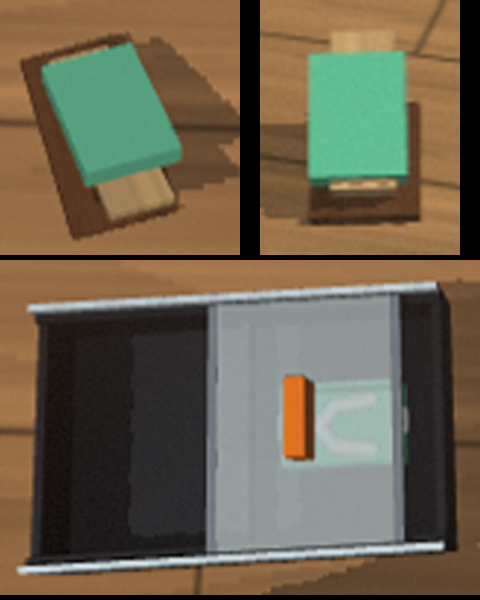

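The crop confirms it: the mint lid is on the stand board, with the bare upper board end at top (416,310). The cover is already about 25–30 mm open, with its rib over the mint box. Next I'll triangulate the lid's top corners, the rib and the caddy rails.

```bash
python3 - <<'E'
import pickle,cv2,numpy as np
from h import *
T=pickle.load(open("pics/top0.pkl","rb"));S=pickle.load(open("pics/scene0.pkl","rb"))
v=cv2.cvtColor(T["img"],cv2.COLOR_RGB2HSV)
print("val along T lid axis",[v[int(267+i*1.0),int(398+i*.43)].tolist() for i in range(24,38)])
vs=cv2.cvtColor(S["img"],cv2.COLOR_RGB2HSV);print("S col262",vs[232:246,262,2])
pt=[(430,295.5),(399,303),(384.3,267),(413.3,259.5)]
ps=[(248.7,205),(274.9,204.3),(275.3,238.7),(248.7,239.3)]
P=[]
for a,b in zip(pt,ps):
    x,e=tri(T,a,S,b);P.append(x);print(x.round(4),np.round(e,4))
P=np.array(P);L=lambda i,j:np.linalg.norm(P[i]-P[j])
print("sides",L(0,1),L(1,2),L(2,3),L(3,0),"c",P.mean(0))
up=(P[0]+P[1]-P[2]-P[3])/2;print("up",up,np.degrees(np.arctan2(up[2],np.hypot(*up[:2]))),"yaw",np.degrees(np.arctan2(up[1],up[0])))
# rib
x,e=tri(T,(206.0,273.5),S,(424,226));print("rib tri",x,e,"onz",onz(T,(206.,273.5),.087))
# caddy rails: bright thin lines in T
g=(v[:,:,2]>165)&(v[:,:,1]<60)
m=np.zeros(g.shape,np.uint8);m[225:335,105:268]=g[225:335,105:268]*255
n,l,st,ce=cv2.connectedComponentsWithStats(m)
for i in range(1,n):
    if st[i,4]>60:
        ys,xs=np.where(l==i);print(st[i]);
        f=np.polyfit(xs,ys,1)
        for xx in (xs.min()-.5,xs.max()+.5): print("  ",xx,np.polyval(f,xx),onz(T,(xx,np.polyval(f,xx)),.066).round(4))
E
```

```text
val along T lid axis [[76, 118, 160], [77, 117, 159], [76, 119, 159], [76, 115, 160], [76, 117, 161], [76, 117, 159], [77, 118, 160], [76, 120, 160], [77, 117, 142], [76, 114, 132], [76, 115, 133], [77, 117, 133], [23, 84, 140], [16, 121, 162]]
S col262 [190 191 192 190 193 189 128 127 151 179  98  90  70  70]
[ 0.5209 -0.2479  0.0689] [0.0002 0.0002]
[ 0.5058 -0.1907  0.0704] [0.0014 0.0014]
[ 0.5763 -0.1703  0.0272] [0.0015 0.0015]
[ 0.5925 -0.2268  0.0271] [0.0008 0.0008]
sides 0.05927015322831132 0.08518529468906842 0.05877858024583202 0.0855234058053312 c [ 0.54887063 -0.20893527  0.04841384]
up [-0.07106219 -0.02071866  0.04249013] 29.857060091743325 yaw -163.74560380650803
rib tri [0.54648566 0.14991792 0.09832691] [np.float64(0.000577560022214714), np.float64(0.0005775600222146251)] onz [0.54793996 0.15229491 0.087     ]
[114 227 141  10 316]
   113.5 235.9498087389177 [0.6158 0.3348 0.066 ]
   254.5 227.94178505504462 [0.6378 0.0745 0.066 ]
[200 261  40  31 813]
   199.5 279.26371536736417 [0.5397 0.1688 0.066 ]
   239.5 274.2083562274516 [0.5508 0.0968 0.066 ]
[111 317 146  11 293]
   110.5 326.029727614626 [0.4524 0.3201 0.066 ]
   256.5 317.4860175809643 [0.4742 0.0616 0.066 ]
```

Measured lid top: 59×85 mm at 29.9°, centre (0.549,-0.209,0.048), which matches the given sizes. Caddy yaw is about 4.8° with its centre at (0.545,0.198), so the box is at about (0.550,0.134). The rib is at (0.548,0.152), giving a joint value of about 18 mm. Moving to the rib now.

Call:
arm_command:
  travel:
    - [0.066, -0.097, 0]
    - [0.13, -0.194, 0]
    - [0.197, -0.29, 0]
    - [0.262, -0.39, 0]
    - [0.328, -0.486, 0]
    - [0.394, -0.583, 0]
    - [0.46, -0.68, -0.02]
    - [0.525, -0.778, -0.05]
    - [0.59, -0.875, -0.08]
    - [0.656, -0.972, -0.1]
    - [0.656, -0.972, -0.1]
    - [0.656, -0.972, -0.1]
  delta_rot:
    - [0, 0, -0.1]
    - [0, 0, -0.2]
    - [0, 0, -0.3]
    - [0, 0, -0.4]
    - [0, 0, -0.5]
    - [0, 0, -0.6]
    - [0, 0, -0.7]
    - [0, 0, -0.8]
    - [0, 0, -0.9]
    - [0, 0, -1]
    - [0, 0, -1]
    - [0, 0, -1]
  grip: 0.6
  newtons: 15

```text
time_s: 1.6
tcp_pos: [0.5478, 0.1518, 0.1952]
eef_rot: [180.0, -0.0, -109.0]
contact_force: [-0.5, -0.7, 0.3]
gripper_width: 0.0527
gripper_force: 0.0
```

Call:
arm_command:
  travel:
    - [0, 0, 0]
    - [0, 0, 0]
    - [0, 0, 0]
    - [0, 0, 0]
    - [0, 0, -0.04]
    - [0, 0, -0.08]
    - [0, 0, -0.12]
    - [0, 0, -0.16]
    - [0, 0, -0.19]
    - [0, 0, -0.214]
    - [0, 0, -0.214]
    - [0, 0, -0.214]
  delta_rot:
    - [0, 0, -0.11]
    - [0, 0, -0.22]
    - [0, 0, -0.33]
    - [0, 0, -0.44]
    - [0, 0, -0.55]
    - [0, 0, -0.66]
    - [0, 0, -0.735]
    - [0, 0, -0.735]
    - [0, 0, -0.735]
    - [0, 0, -0.735]
    - [0, 0, -0.735]
    - [0, 0, -0.735]

```text
time_s: 3.1
tcp_pos: [0.5483, 0.1524, 0.0891]
eef_rot: [180.0, 0.0, -175.1]
contact_force: [0.0, 0.2, 0.4]
gripper_width: 0.0524
gripper_force: 0.0
```

Call:
arm_command:
  travel:
    - [0, 0, 0]
    - [0, 0, 0]
    - [0, 0, 0]
    - [0, 0, 0]
    - [0, 0, 0]
    - [0, 0, 0]
  delta_rot:
    - [0, 0, 0]
    - [0, 0, 0]
    - [0, 0, 0]
    - [0, 0, 0]
    - [0, 0, 0]
    - [0, 0, 0]
  grip: 0

```text
time_s: 3.85
tcp_pos: [0.5479, 0.1522, 0.0886]
eef_rot: [180.0, 0.0, -175.2]
contact_force: [-0.4, 0.4, 0.9]
gripper_width: 0.0136
gripper_force: 15.0
```

Call:
arm_command:
  travel:
    - [-0.0017, 0.02, 0]
    - [-0.0034, 0.04, 0]
    - [-0.005, 0.06, 0]
    - [-0.0067, 0.08, 0]
    - [-0.0084, 0.1, 0]
    - [-0.01, 0.12, 0]
    - [-0.0118, 0.14, 0]
    - [-0.0134, 0.16, 0]
    - [-0.015, 0.18, 0]
    - [-0.0168, 0.2, 0]
    - [-0.0168, 0.2, 0]
  delta_rot:
    - [0, 0, 0]
    - [0, 0, 0]
    - [0, 0, 0]
    - [0, 0, 0]
    - [0, 0, 0]
    - [0, 0, 0]
    - [0, 0, 0]
    - [0, 0, 0]
    - [0, 0, 0]
    - [0, 0, 0]
    - [0, 0, 0]

```text
time_s: 5.22
tcp_pos: [0.5394, 0.2534, 0.0886]
eef_rot: [180.0, 0.0, -175.1]
contact_force: [-1.8, 2.3, 4.5]
gripper_width: 0.0142
gripper_force: 15.0
```

Call:
arm_command:
  travel:
    - [0, 0, 0]
    - [0, 0, 0]
    - [0, 0, 0]
    - [0, 0, 0]
    - [0, 0, 0.06]
    - [0, 0, 0.14]
    - [0, 0, 0.2]
    - [0, 0, 0.2]
  delta_rot:
    - [0, 0, 0]
    - [0, 0, 0]
    - [0, 0, 0]
    - [0, 0, 0]
    - [0, 0, 0]
    - [0, 0, 0]
    - [0, 0, 0]
    - [0, 0, 0]
  grip: 0.6

```text
time_s: 6.22
tcp_pos: [0.5407, 0.2529, 0.1914]
eef_rot: [179.8, 0.2, -175.1]
contact_force: [0.1, 0.0, -0.4]
gripper_width: 0.0526
gripper_force: 0.0
```

```bash
python3 - <<'E'
import numpy as np
from plant import r
from scipy.spatial.transform import Rotation as R
s=r.get_state();R0=R.from_euler("xyz",s["eef_rot"],degrees=True)
a=np.radians(-163.75);h=np.array([np.cos(a),np.sin(a),0]);z=np.array([0,0,1.]);n=-.5*h+np.sqrt(.75)*z
x=np.sqrt(.75)*h+.5*z;Rt=R.from_matrix(np.c_[x,np.cross(-n,x),-n])
print("rot/90",(np.degrees((Rt*R.from_euler('xyz',[180,0,-175.15],degrees=True).inv()).as_rotvec())/90).round(4))
C=np.array([.5489,-.2089,.0484])
for d in (.08,-.005): print(d,C+d*n,((C+d*n-[.5397,.2526,.1889])/.5).round(4))
print("step",(-.085*n/.5).round(4), s["tcp_pos"],s["joints"])
E
```

```text
rot/90 [-0.0611  0.3282  0.1238]
0.08 [ 0.58730199 -0.19770684  0.11768203] [ 0.0952 -0.9006 -0.1424]
-0.005 [ 0.54649988 -0.20959957  0.04406987] [ 0.0136 -0.9244 -0.2897]
step [-0.0816 -0.0238 -0.1472] [0.54073006 0.25293934 0.1914391 ] [ 4.38310690e+01  1.54143723e+01 -1.41009744e+01  3.81878385e-02
 -6.01908879e+01 -1.28998028e+02]
```

Call:
arm_command:
  travel:
    - [0.01, -0.1, 0]
    - [0.02, -0.2, 0]
    - [0.03, -0.3, 0]
    - [0.04, -0.4, 0]
    - [0.05, -0.5, 0]
    - [0.06, -0.6, 0]
    - [0.07, -0.7, -0.03]
    - [0.08, -0.8, -0.07]
    - [0.0952, -0.9, -0.12]
    - [0.0952, -0.9006, -0.1424]
    - [0.0952, -0.9006, -0.1424]
    - [0.0952, -0.9006, -0.1424]
  delta_rot:
    - [0, 0, 0]
    - [-0.007, 0.036, 0.014]
    - [-0.014, 0.073, 0.027]
    - [-0.02, 0.11, 0.041]
    - [-0.027, 0.146, 0.055]
    - [-0.034, 0.182, 0.069]
    - [-0.041, 0.22, 0.083]
    - [-0.048, 0.255, 0.096]
    - [-0.054, 0.292, 0.11]
    - [-0.0611, 0.3282, 0.1238]
    - [-0.0611, 0.3282, 0.1238]
    - [-0.0611, 0.3282, 0.1238]
  grip: 1

```text
time_s: 7.72
tcp_pos: [0.5873, -0.1977, 0.1175]
eef_rot: [-180.0, -29.9, -163.8]
contact_force: [0.1, 0.8, 0.9]
gripper_width: 0.088
gripper_force: 0.0
```

```bash
python3 - <<'E'
from plant import r, viewer
import cv2, pickle, numpy as np
I=[]
for n in ("top","scene"):
    c=viewer.capture(n); pickle.dump(c,open(f"pics/{n}1.pkl","wb")); I.append(c["img"])
a=cv2.resize(I[0][220:340,100:275],(525,360),interpolation=2)
b=cv2.resize(I[1][205:300,370:520],(380,240),interpolation=2)
c=cv2.resize(I[0][200:340,340:500],(272,238),interpolation=2)
im=np.zeros((600,660,3),np.uint8);im[:360,:525]=a;im[360:600,:380]=b;im[360:598,385:657]=c
cv2.imwrite("pics/c2.png",im[:,:,::-1]); s=r.get_state();print(s["joints"],s["tcp_pos"])
E
```

```text
[  3.28597891  36.65565514   1.17697387   6.49370577 -83.75634638
 -79.40578974] [ 0.5875388  -0.19758131  0.11857395]
```

View pics/c2.png

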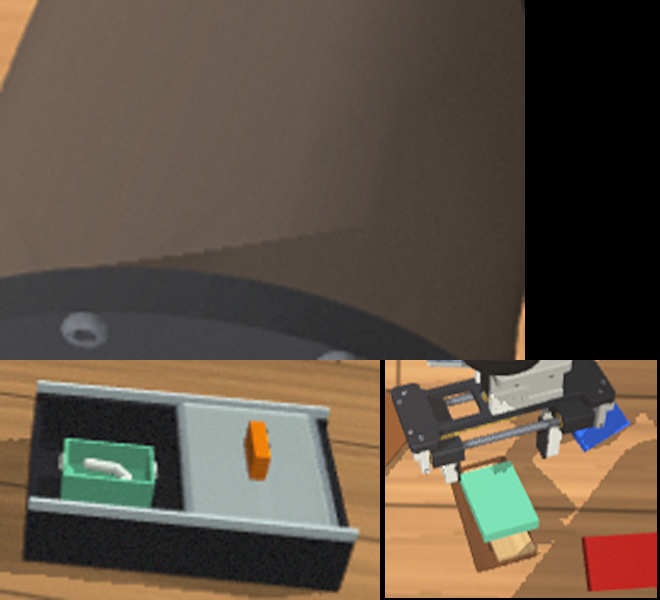

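The cover is open (rib in the right half of the caddy) and the mint box is exposed. The arm hides the caddy from the top camera. The open fingers straddle the lid axis, so I'll descend along the lid normal and grip.

Call:
arm_command:
  travel:
    - [-0.0136, -0.004, -0.0245]
    - [-0.0272, -0.008, -0.049]
    - [-0.041, -0.012, -0.0736]
    - [-0.0544, -0.016, -0.098]
    - [-0.068, -0.02, -0.1227]
    - [-0.0816, -0.0238, -0.1472]
    - [-0.0816, -0.0238, -0.1472]
    - [-0.0816, -0.0238, -0.1472]
  delta_rot:
    - [0, 0, 0]
    - [0, 0, 0]
    - [0, 0, 0]
    - [0, 0, 0]
    - [0, 0, 0]
    - [0, 0, 0]
    - [0, 0, 0]
    - [0, 0, 0]

```text
time_s: 8.82
tcp_pos: [0.5467, -0.2101, 0.044]
eef_rot: [-180.0, -30.0, -163.8]
contact_force: [-1.1, 0.4, -0.2]
gripper_width: 0.0878
gripper_force: 0.0
```

Call:
arm_command:
  travel:
    - [0, 0, 0]
    - [0, 0, 0]
    - [0, 0, 0]
    - [0, 0, 0]
    - [0, 0, 0]
  delta_rot:
    - [0, 0, 0]
    - [0, 0, 0]
    - [0, 0, 0]
    - [0, 0, 0]
    - [0, 0, 0]
  grip: 0.5
  newtons: 30

```text
time_s: 9.45
tcp_pos: [0.5464, -0.21, 0.0439]
eef_rot: [-180.0, -30.0, -163.8]
contact_force: [0.8, 0.8, 1.3]
gripper_width: 0.0598
gripper_force: 30.0
```

Call:
arm_command:
  travel:
    - [0.005, 0.0014, 0.009]
    - [0.013, 0.004, 0.023]
    - [0.025, 0.007, 0.045]
    - [0.038, 0.011, 0.069]
    - [0.038, 0.011, 0.11]
    - [0.03, 0.011, 0.17]
    - [0.02, 0.011, 0.23]
    - [0.007, 0.011, 0.29]
    - [0.007, 0.011, 0.312]
    - [0.007, 0.011, 0.312]
  delta_rot:
    - [0, 0, 0]
    - [0, 0, 0]
    - [0, 0, 0]
    - [0, 0, 0]
    - [0.01, -0.04, 0]
    - [0.03, -0.1, 0]
    - [0.05, -0.17, 0]
    - [0.07, -0.24, 0]
    - [0.0933, -0.32, 0]
    - [0.0933, -0.32, 0]

```text
time_s: 10.7
tcp_pos: [0.5494, -0.205, 0.2034]
eef_rot: [-179.9, 0.3, -163.8]
contact_force: [0.5, -0.6, -0.1]
gripper_width: 0.0597
gripper_force: 30.0
```

Call:
arm_command:
  travel:
    - [0, 0.07, 0]
    - [0, 0.14, 0]
    - [0, 0.21, 0]
    - [0, 0.28, 0]
    - [0, 0.35, 0]
    - [0, 0.42, 0]
    - [0, 0.49, -0.03]
    - [0, 0.56, -0.06]
    - [0.001, 0.63, -0.09]
    - [0.001, 0.676, -0.12]
    - [0.001, 0.676, -0.12]
    - [0.001, 0.676, -0.12]
    - [0.001, 0.676, -0.12]
  delta_rot:
    - [0, 0, 0.09]
    - [0, 0, 0.18]
    - [0, 0, 0.27]
    - [0, 0, 0.36]
    - [0, 0, 0.45]
    - [0, 0, 0.54]
    - [0, 0, 0.63]
    - [0, 0, 0.72]
    - [0, 0, 0.81]
    - [0, 0, 0.8733]
    - [0, 0, 0.8733]
    - [0, 0, 0.8733]
    - [0, 0, 0.8733]

```text
time_s: 12.32
tcp_pos: [0.5506, 0.133, 0.1402]
eef_rot: [-180.0, -0.0, -85.2]
contact_force: [0.1, 0.2, -0.3]
gripper_width: 0.0597
gripper_force: 30.0
```

```bash
python3 - <<'E'
from plant import r, viewer
import cv2, pickle, numpy as np
I=[]
for n in ("top","scene"):
    c=viewer.capture(n); pickle.dump(c,open(f"pics/{n}2.pkl","wb")); I.append(c["img"])
a=cv2.resize(I[0][200:340,100:275],(350,280),interpolation=2)
b=cv2.resize(I[1][165:300,360:520],(640,540),interpolation=2)
im=np.zeros((600,800,3),np.uint8);im[:540,:640]=b;im[:140,640:800]=cv2.resize(a,(160,140))
cv2.imwrite("pics/c3.png",im[:540,:,::-1]); s=r.get_state();print(s["joints"],s["tcp_pos"],s["eef_rot"],s["gripper_width"])
E
```

```text
[ 3.33704399e+01  1.56531883e+01 -2.13189189e+01  5.24696100e-03
 -5.30043557e+01 -2.86077717e+01] [0.55052338 0.13290011 0.14024006] [-1.79977329e+02  7.58958496e-03 -8.52341738e+01] 0.05965536095137401
```

View pics/c3.png

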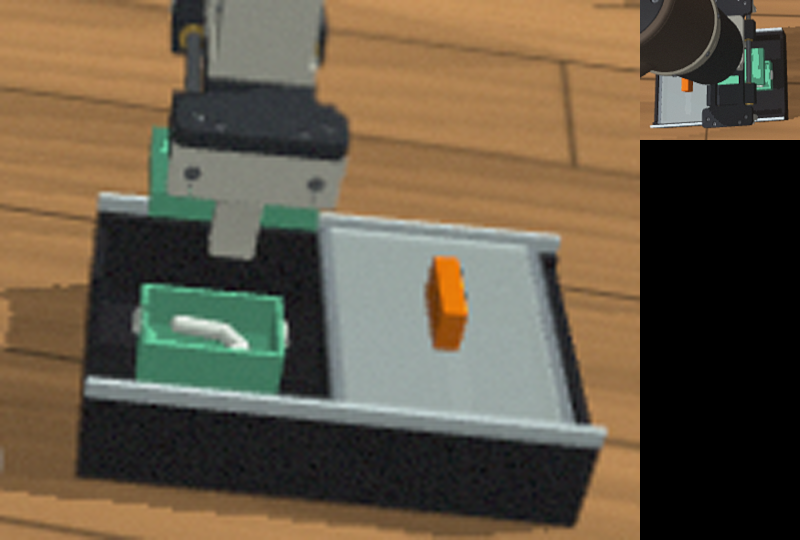

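```bash
python3 - <<'E'
import pickle,cv2,numpy as np
from h import *
S=pickle.load(open("pics/scene2.pkl","rb"));T=pickle.load(open("pics/top0.pkl","rb"))
C=np.array([.54505,.19775]);a=np.radians(4.75);ex=np.array([np.cos(a),np.sin(a)]);ey=np.array([-ex[1],ex[0]])
def own(p,o=C): d=np.array(p[:2])-o; return (np.array([d@ex,d@ey])*1e3).round(1)
for n,p in dict(nl=(395,251),nr=(431.2,253),fl=(395.8,236.5),fr=(431,239)).items(): print("box",n,own(onz(S,p,.048)))
tcp=np.array([.5505,.1329])
for n,p in dict(nl=(397.5,218.3),nr=(439.7,222)).items(): print("lid nearbottom own rel tcp",n,own(onz(S,p,.1302),tcp))
print("tcp own",own(tcp))
# subpixel green extents
m=cv2.inRange(cv2.cvtColor(S["img"],cv2.COLOR_RGB2HSV),(65,60,40),(92,255,255))
for y in list(range(197,224,2))+list(range(236,264,2)):
    xs=np.where(m[y,385:450])[0]+385
    if len(xs): print(y,xs.min(),xs.max(),end="; ")
g=S["img"][:,:,1].astype(int)
print("\nrows col400/425 lid",g[212:226,400],g[212:226,425],"col 438",g[216:228,438])
print("box col400",g[230:265,400]);print("box col425",g[230:265,425]);print("row248",g[248,388:400],g[248,425:436])
# rails again in scene
for n,p in dict(nearL=(381.5,260.7),nearR=(511,273.2),farL=(385,214.5),farR=(500,225)).items(): print("rail",n,own(onz(S,p,.066)))
E
```

```text
box nl [  27.8 -102. ]
box nr [ 22.4 -25.3]
box fl [ -23.1 -101.6]
box fr [-26.5 -24.3]
lid nearbottom own rel tcp nl [ 23.7 -40.7]
lid nearbottom own rel tcp nr [22.5 44.5]
tcp own [  0.1 -65.1]
197 398 402; 199 398 402; 201 398 402; 203 398 401; 205 398 401; 207 398 401; 209 398 401; 211 398 401; 213 398 401; 215 397 413; 217 397 438; 219 398 439; 221 425 439; 236 395 405; 238 395 426; 240 395 430; 242 395 430; 244 395 430; 246 395 430; 248 395 430; 250 394 430; 252 394 431; 254 394 430; 256 394 430; 258 394 430; 260 395 429; 262 415 429; 
rows col400/425 lid [140 120 119 118 118 120 121  59  39  27  20  25  29  27] [131 134 134 134 137 127 129 133 118  82  45  25  26  32] col 438 [129 123 118 118 120 119 101  49  21  19  30  21]
box col400 [ 30  31  29  32  26  27 154 139 119 119 121 121 121 120 121 119 133 139
 138 142 199 138 119 117 118 120 117 120 120 120 129 204 176 134 132]
box col425 [ 23  28  33  34  27  26  26  29  67 163 118 115 120 118 119 119 120 118
 124 139 137 139 153 176 118 119 119 118 121 117 118 116 121 154 216]
row248 [ 35  39  46  41  45  62 107 124 164 199 204 151] [124 124 114  97 154 204 192  50  32  32  30]
rail nearL [  85.5 -129.7]
rail nearR [ 83.7 129.4]
rail farL [ -77.6 -129.3]
rail farR [-79.7 129.5]
```

```bash
python3 - <<'E'
import pickle,cv2,numpy as np
from h import *
S=pickle.load(open("pics/scene2.pkl","rb"))
a=np.radians(4.9);ex=np.array([np.cos(a),np.sin(a)]);ey=np.array([-ex[1],ex[0]]);tcp=np.array([.5505,.1329])
def onx(p,x):
    o,d=ray(S,p);k=(x-(o[:2]-tcp)@ex)/(d[:2]@ex);q=o+k*d;return ((q[:2]-tcp)@ey*1e3).round(1),(q[2]*1e3).round(1)
print("near bottom",onx((397.5,218.5),.03),onx((439.7,222.2),.03),"near top",onx((397.5,212.2),.03))
g=S["img"].astype(int);print(g[192:202,399].tolist());print(g[205,394:404].tolist());print(g[218,394:402,1],g[221,434:444,1])
print("far top L",onx((397.6,196.5),-.03))
# fingertip lowest
print("finger near col 418",g[224:235,418].tolist())
# known check: rail near at z
C=np.array([.54505,.19775]);o,d=ray(S,(446,267.0));k=(.084-(o[:2]-C)@ex)/(d[:2]@ex);print("rail z",(o+k*d)[2])
E
```

```text
near bottom (np.float64(-41.1), np.float64(134.3)) (np.float64(43.4), np.float64(134.9)) near top (np.float64(-42.8), np.float64(149.6))
[[122, 92, 60], [144, 107, 70], [144, 108, 68], [145, 107, 67], [132, 119, 80], [81, 134, 104], [73, 136, 106], [74, 138, 108], [73, 137, 108], [69, 136, 107]]
[[156, 119, 76], [159, 115, 74], [156, 116, 77], [91, 97, 71], [74, 131, 106], [70, 136, 107], [73, 139, 109], [71, 135, 107], [108, 127, 112], [131, 134, 123]]
[105 108 109 122 121 118 121 120] [118 120 120 120 119 126 134 135 139 146]
far top L (np.float64(-43.5), np.float64(148.0))
finger near col 418 [[129, 129, 119], [130, 130, 121], [130, 133, 121], [133, 134, 123], [131, 131, 123], [86, 86, 83], [31, 30, 33], [28, 28, 30], [30, 31, 24], [28, 28, 28], [29, 29, 33]]
rail z 0.06538137934479826
```

The lid is held level and straddles the box line in the scene view. Box ends are near x=394 and 431, lid ends near 397 and 439. Relative to the box it needs about +1 mm along caddy y. Descending to just above the rim and checking.

Call:
arm_command:
  travel:
    - [0, 0.002, -0.02]
    - [0, 0.002, -0.05]
    - [0, 0.002, -0.08]
    - [0, 0.002, -0.11]
    - [0, 0.002, -0.135]
    - [0, 0.002, -0.15]
    - [0, 0.002, -0.15]
    - [0, 0.002, -0.15]
  delta_rot:
    - [0, 0, 0.002]
    - [0, 0, 0.002]
    - [0, 0, 0.002]
    - [0, 0, 0.002]
    - [0, 0, 0.002]
    - [0, 0, 0.002]
    - [0, 0, 0.002]
    - [0, 0, 0.002]
  newtons: 45

```text
time_s: 13.42
tcp_pos: [0.5506, 0.1346, 0.0652]
eef_rot: [-180.0, 0.0, -85.0]
contact_force: [-0.2, -0.0, -0.1]
gripper_width: 0.0596
gripper_force: 45.0
```

```bash
python3 - <<'E'
from plant import r, viewer
import cv2, pickle, numpy as np
c=viewer.capture("scene"); pickle.dump(c,open("pics/scene3.pkl","wb"))
cv2.imwrite("pics/c4.png",cv2.resize(c["img"][205:275,375:455],(800,600)if 0 else (640,560),interpolation=2)[:,:,::-1]); s=r.get_state();print(s["tcp_pos"],s["eef_rot"],s["contact_force"])
E
```

```text
[0.55066162 0.13466553 0.06529759] [-1.79951068e+02  2.36103171e-02 -8.49724642e+01] [-0.2237187   0.56393965  0.16695617]
```

View pics/c4.png

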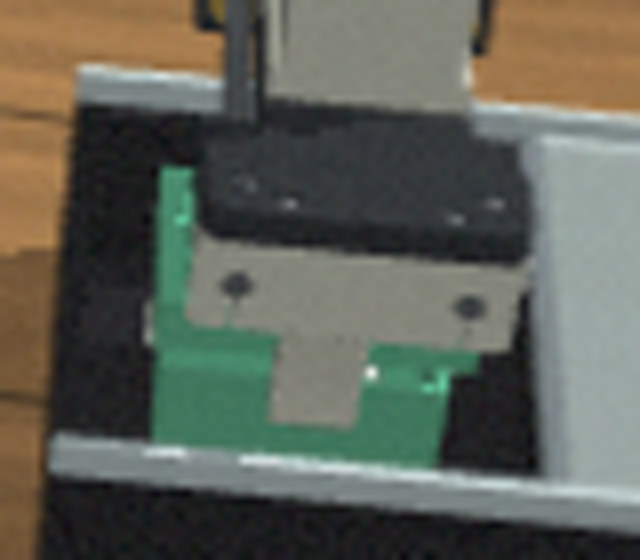

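```bash
python3 - <<'E'
import pickle,cv2,numpy as np
from h import *
S=pickle.load(open("pics/scene3.pkl","rb"));S2=pickle.load(open("pics/scene2.pkl","rb"))
a=np.radians(4.95);ex=np.array([np.cos(a),np.sin(a)]);ey=np.array([-ex[1],ex[0]]);B=np.array([.5504,.1340])
def onx(p,x):
    o,d=ray(S,p);k=(x-(o[:2]-B)@ex)/(d[:2]@ex);q=o+k*d;return np.array([(q[:2]-B)@ey*1e3,q[2]*1e3]).round(1)
def edge(row,lo,hi,img):  # subpixel mint edge: transitions of (G-R)
    v=(img[row,:,1].astype(float)-img[row,:,0])[lo:hi]; h=v.max()/2
    i=np.where(v>h)[0]; l,r=i[0],i[-1]
    return lo+l-(v[l]-h)/(v[l]-v[l-1]) , lo+r+(v[r]-h)/(v[r]-v[r+1])
for row in (228,232,236,240,244,248,250,252,254,256,258,260):
    l,rr=edge(row,385,445,S["img"]);print(row,round(l,2),round(rr,2),"lid(.03)",onx((l,row),.03),onx((rr,row),.03),"box(.026)",onx((l,row),.026),onx((rr,row),.026))
print("before, box alone")
S0=S;S=S2
for row in (252,254,256,258):
    l,rr=edge(row,385,445,S2["img"]);print(row,round(l,2),round(rr,2),"box",onx((l,row),.026),onx((rr,row),.026))
g=S0["img"].astype(int);
for x in (396,400,404,432,433): print(x,(g[236:262,x,1]).tolist())
E
```

```text
228 394.47 398.56 lid(.03) [-45.8 109.9] [-37.6 110.9] box(.026) [-45.6 107. ] [-37.3 108. ]
232 394.61 398.61 lid(.03) [-44.4  99.8] [-36.3 100.8] box(.026) [-44.2  96.8] [-36.1  97.8]
236 394.19 398.55 lid(.03) [-44.2  89.4] [-35.3  90.5] box(.026) [-44.   86.4] [-35.   87.5]
240 394.0 397.76 lid(.03) [-43.5  79. ] [-35.8  79.9] box(.026) [-43.3  75.9] [-35.5  76.8]
244 393.78 397.53 lid(.03) [-42.8  68.4] [-35.1  69.3] box(.026) [-42.6  65.2] [-34.8  66.2]
248 393.94 427.83 lid(.03) [-41.4  57.7] [28.5 66.5] box(.026) [-41.1  54.5] [29.1 63.4]
250 393.94 434.11 lid(.03) [-40.8  52.3] [42.2 62.8] box(.026) [-40.6  49.1] [42.8 59.7]
252 394.46 430.68 lid(.03) [-39.1  47.1] [36.  56.6] box(.026) [-38.9  43.8] [36.6 53.4]
254 393.71 430.62 lid(.03) [-40.2  41.4] [36.6 51.2] box(.026) [-39.9  38.1] [37.3 48. ]
256 393.47 430.22 lid(.03) [-40.1  35.8] [36.6 45.7] box(.026) [-39.8  32.6] [37.3 42.5]
258 393.47 429.83 lid(.03) [-39.5  30.3] [36.6 40.2] box(.026) [-39.2  27. ] [37.2 36.9]
260 394.25 429.42 lid(.03) [-37.2  25. ] [36.6 34.6] box(.026) [-37.   21.6] [37.2 31.3]
before, box alone
252 394.73 430.62 box [-38.3  43.9] [36.4 53.4]
254 393.74 430.6 box [-39.8  38.1] [37.2 48. ]
256 393.58 430.27 box [-39.6  32.6] [37.3 42.5]
258 393.46 429.88 box [-39.3  27. ] [37.3 36.9]
396 [140, 138, 139, 138, 138, 138, 135, 119, 122, 124, 120, 120, 125, 138, 130, 122, 118, 119, 118, 120, 120, 119, 120, 120, 137, 218]
400 [133, 135, 134, 133, 132, 134, 134, 133, 132, 132, 118, 120, 123, 136, 136, 124, 119, 117, 117, 119, 117, 118, 120, 117, 122, 150]
404 [133, 133, 134, 74, 63, 66, 97, 120, 128, 136, 124, 120, 120, 135, 138, 131, 118, 118, 118, 121, 116, 120, 118, 119, 121, 140]
432 [36, 35, 131, 134, 134, 134, 94, 70, 99, 129, 130, 128, 126, 117, 119, 95, 37, 31, 37, 34, 33, 36, 32, 29, 34, 32]
433 [35, 35, 134, 132, 133, 134, 65, 64, 66, 121, 113, 127, 127, 120, 114, 93, 25, 35, 30, 31, 31, 32, 28, 32, 36, 33]
```

Call:
arm_command:
  travel:
    - [0, -0.0016, 0]
    - [0, -0.0016, 0]
  delta_rot:
    - [0, 0, 0]
    - [0, 0, 0]

```text
time_s: 13.72
tcp_pos: [0.5504, 0.1337, 0.0651]
eef_rot: [-180.0, 0.0, -85.0]
contact_force: [-0.2, 0.5, -0.7]
gripper_width: 0.0598
gripper_force: 45.0
```

```bash
python3 - <<'E'
from plant import r, viewer
import cv2, pickle, numpy as np
c=viewer.capture("top"); pickle.dump(c,open("pics/top4.pkl","wb"))
cv2.imwrite("pics/c5.png",cv2.resize(c["img"][220:335,180:270],None,fx=5,fy=5,interpolation=0)[:,:,::-1]); s=r.get_state();print(s["tcp_pos"],s["contact_force"])
E
```

```text
[0.55036607 0.13365484 0.06501317] [-0.04142716  1.19805623 -0.91355315]
```

View pics/c5.png

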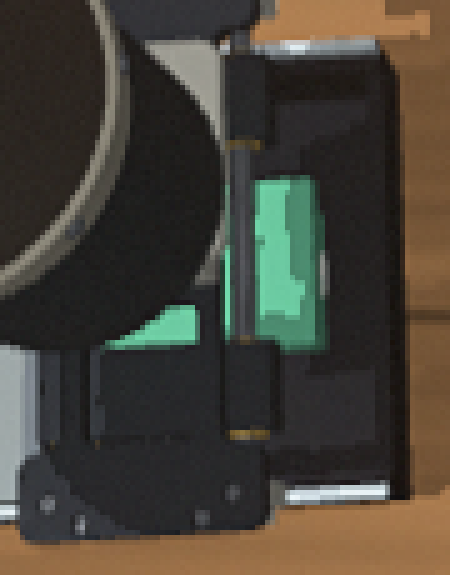

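Top view shows the lid's -y end, with top corners near (243.6,255.4) and (245,290), centred between the rails. I'll check the numbers.

```bash
python3 - <<'E'
import pickle,cv2,numpy as np
from h import *
T=pickle.load(open("pics/top4.pkl","rb"));g=T["img"].astype(float)
a=np.radians(4.95);ex=np.array([np.cos(a),np.sin(a)]);ey=np.array([-ex[1],ex[0]]);B=np.array([.5504,.1340])
own=lambda p:np.array([(p[:2]-B)@ex*1e3,(p[:2]-B)@ey*1e3]).round(1)
def cross(v,h): # first & last subpixel crossing
    i=np.where(v>h)[0];l,r=i[0],i[-1];return l-(v[l]-h)/(v[l]-v[l-1]), r+(v[r]-h)/(v[r]-v[r+1])
for col in (234,236,238,240):
    v=g[245:300,col,1]-g[245:300,col,0];t,b=cross(v,25);t+=245;b+=245
    br=g[222:324,col,:].min(1)
    print(col,round(t,2),round(b,2),"lid x",own(onz(T,(col,t),.072))[0],own(onz(T,(col,b),.072))[0], "z.058:",own(onz(T,(col,b),.058))[0])
for col in (240,244,248,252):
    u=g[222:240,col].min(1);d=g[305:325,col].min(1)
    out=[]
    for v,o in ((u,222),(d,305)):
        if v.max()>120: 
            l,r=cross(v,v.max()*.6);out+=[own(onz(T,(col,o+l),.066))[0],own(onz(T,(col,o+r),.066))[0]]
    print("rails",col,out)
for row in (260,266,272,278,284):
    v=g[row,225:262,1]-g[row,225:262,0];l,r=cross(v,25);print(row,"end",own(onz(T,(225+r,row),.06))[1])
E
```

```text
234 255.25 287.46 lid x 31.7 -26.9 z.058: -25.4
236 254.78 289.43 lid x 32.3 -30.7 z.058: -29.2
238 255.21 289.73 lid x 31.3 -31.4 z.058: -29.9
240 254.74 289.47 lid x 32.0 -31.2 z.058: -29.7
rails 240 [np.float64(84.5), np.float64(79.1), np.float64(-80.0), np.float64(-84.6)]
rails 244 [np.float64(85.3), np.float64(78.2), np.float64(-79.7), np.float64(-84.4)]
rails 248 [np.float64(85.7), np.float64(78.2), np.float64(-79.9), np.float64(-84.4)]
rails 252 [np.float64(85.3), np.float64(78.3), np.float64(-80.1), np.float64(-84.4)]
260 end -42.5
266 end -45.0
272 end -42.5
278 end -42.6
284 end -44.3
```

Call:
arm_command:
  travel:
    - [-0.0006, 0, -0.004]
    - [-0.0006, 0, -0.008]
    - [-0.0006, 0, -0.012]
    - [-0.0006, 0, -0.016]
    - [-0.0006, 0, -0.016]
  delta_rot:
    - [0, 0, 0]
    - [0, 0, 0]
    - [0, 0, 0]
    - [0, 0, 0]
    - [0, 0, 0]

```text
time_s: 14.4
tcp_pos: [0.5499, 0.1336, 0.0565]
eef_rot: [180.0, -0.0, -85.0]
contact_force: [-0.1, -0.0, -0.1]
gripper_width: 0.0596
gripper_force: 45.0
```

Call:
arm_command:
  travel:
    - [0, 0, -0.002]
    - [0, 0, -0.004]
    - [0, 0, -0.004]
  delta_rot:
    - [0, 0, 0]
    - [0, 0, 0]
    - [0, 0, 0]

```text
time_s: 14.78
tcp_pos: [0.55, 0.1336, 0.0547]
eef_rot: [180.0, -0.0, -85.0]
contact_force: [-0.2, -1.0, -1.1]
gripper_width: 0.0598
gripper_force: 45.0
```

Call:
arm_command:
  travel:
    - [0, 0, -0.002]
    - [0, 0, -0.004]
    - [0, 0, -0.004]
  delta_rot:
    - [0, 0, 0]
    - [0, 0, 0]
    - [0, 0, 0]

```text
time_s: 15.15
tcp_pos: [0.5499, 0.1336, 0.0527]
eef_rot: [180.0, -0.0, -85.0]
contact_force: [0.6, 0.1, 0.1]
gripper_width: 0.0596
gripper_force: 45.0
```

Call:
arm_command:
  travel:
    - [0, 0, -0.002]
    - [0, 0, -0.004]
    - [0, 0, -0.004]
  delta_rot:
    - [0, 0, 0]
    - [0, 0, 0]
    - [0, 0, 0]

```text
time_s: 15.52
tcp_pos: [0.5502, 0.1339, 0.0508]
eef_rot: [-180.0, 0.0, -85.0]
contact_force: [-0.3, 1.6, 1.0]
gripper_width: 0.0598
gripper_force: 45.0
```

Call:
arm_command:
  travel:
    - [0, 0, -0.002]
    - [0, 0, -0.004]
    - [0, 0, -0.004]
  delta_rot:
    - [0, 0, 0]
    - [0, 0, 0]
    - [0, 0, 0]

```text
time_s: 15.9
tcp_pos: [0.5502, 0.1338, 0.0489]
eef_rot: [-180.0, 0.0, -85.0]
contact_force: [-1.0, 1.5, 2.9]
gripper_width: 0.0595
gripper_force: 45.0
```

Contact came with the TCP at about 0.050, so the skirt (about 0.043–0.045) is below the rim and resting on the catches. Pressing on in small steps.

Call:
arm_command:
  travel:
    - [0, 0, -0.002]
    - [0, 0, -0.004]
    - [0, 0, -0.004]
  delta_rot:
    - [0, 0, 0]
    - [0, 0, 0]
    - [0, 0, 0]
  newtons: 55

```text
time_s: 16.27
tcp_pos: [0.5502, 0.1337, 0.0469]
eef_rot: [-180.0, 0.0, -85.0]
contact_force: [-0.5, 1.6, 5.3]
gripper_width: 0.0595
gripper_force: 55.0
```

Call:
arm_command:
  travel:
    - [0, 0, -0.002]
    - [0, 0, -0.004]
    - [0, 0, -0.004]
  delta_rot:
    - [0, 0, 0]
    - [0, 0, 0]
    - [0, 0, 0]

```text
time_s: 16.65
tcp_pos: [0.5503, 0.1337, 0.0451]
eef_rot: [-180.0, 0.0, -85.0]
contact_force: [-0.2, 1.3, 6.5]
gripper_width: 0.0592
gripper_force: 55.0
```

Call:
arm_command:
  travel:
    - [0, 0, -0.002]
    - [0, 0, -0.004]
    - [0, 0, -0.004]
  delta_rot:
    - [0, 0, 0]
    - [0, 0, 0]
    - [0, 0, 0]

```text
time_s: 17.02
tcp_pos: [0.5504, 0.1338, 0.0433]
eef_rot: [-180.0, 0.0, -85.0]
contact_force: [-2.0, 1.5, 8.3]
gripper_width: 0.0594
gripper_force: 55.0
```

Call:
arm_command:
  travel:
    - [0, 0, -0.002]
    - [0, 0, -0.004]
    - [0, 0, -0.004]
  delta_rot:
    - [0, 0, 0]
    - [0, 0, 0]
    - [0, 0, 0]

```text
time_s: 17.4
tcp_pos: [0.5505, 0.1338, 0.0415]
eef_rot: [-179.9, 0.0, -85.0]
contact_force: [-1.3, 0.2, 9.5]
gripper_width: 0.0594
gripper_force: 55.0
```

Call:
arm_command:
  travel:
    - [0, 0, -0.002]
    - [0, 0, -0.004]
    - [0, 0, -0.004]
  delta_rot:
    - [0, 0, 0]
    - [0, 0, 0]
    - [0, 0, 0]

```text
time_s: 17.77
tcp_pos: [0.5506, 0.1338, 0.0396]
eef_rot: [-179.9, 0.0, -85.0]
contact_force: [-1.4, 0.4, 11.0]
gripper_width: 0.0593
gripper_force: 55.0
```

Call:
arm_command:
  travel:
    - [0, 0, -0.002]
    - [0, 0, -0.004]
    - [0, 0, -0.004]
  delta_rot:
    - [0, 0, 0]
    - [0, 0, 0]
    - [0, 0, 0]

```text
time_s: 18.15
tcp_pos: [0.5508, 0.1339, 0.0379]
eef_rot: [-179.9, 0.0, -84.9]
contact_force: [-2.5, 0.3, 12.3]
gripper_width: 0.0593
gripper_force: 55.0
```

Call:
arm_command:
  travel:
    - [0, 0, -0.001]
    - [0, 0, -0.002]
    - [0, 0, -0.002]
  delta_rot:
    - [0, 0, 0]
    - [0, 0, 0]
    - [0, 0, 0]

```text
time_s: 18.52
tcp_pos: [0.5508, 0.1339, 0.0367]
eef_rot: [-179.9, 0.0, -84.9]
contact_force: [0.5, 0.4, 8.9]
gripper_width: 0.0594
gripper_force: 55.0
```

Call:
arm_command:
  travel:
    - [0, 0, -0.001]
    - [0, 0, -0.002]
    - [0, 0, -0.002]
  delta_rot:
    - [0, 0, 0]
    - [0, 0, 0]
    - [0, 0, 0]

```text
time_s: 18.9
tcp_pos: [0.5508, 0.1339, 0.0357]
eef_rot: [-179.9, 0.0, -84.9]
contact_force: [-0.4, 0.4, 9.9]
gripper_width: 0.0592
gripper_force: 55.0
```

Call:
arm_command:
  travel:
    - [0, 0, -0.001]
    - [0, 0, -0.002]
    - [0, 0, -0.002]
  delta_rot:
    - [0, 0, 0]
    - [0, 0, 0]
    - [0, 0, 0]

```text
time_s: 19.27
tcp_pos: [0.5508, 0.134, 0.0348]
eef_rot: [-179.9, 0.0, -84.9]
contact_force: [-1.8, 1.2, 11.1]
gripper_width: 0.0595
gripper_force: 55.0
```

The force fell from 12.3 to 8.9 N, which is a snap. I'll press a little more to make sure both ends are home.

Call:
arm_command:
  travel:
    - [0, 0, -0.001]
    - [0, 0, -0.002]
    - [0, 0, -0.004]
    - [0, 0, -0.004]
  delta_rot:
    - [0, 0, 0]
    - [0, 0, 0]
    - [0, 0, 0]
    - [0, 0, 0]

```text
time_s: 19.77
tcp_pos: [0.5508, 0.1339, 0.033]
eef_rot: [-179.9, 0.0, -84.9]
contact_force: [-1.9, 0.2, 14.2]
gripper_width: 0.0596
gripper_force: 55.0
```

Call:
arm_command:
  travel:
    - [0, 0, -0.001]
    - [0, 0, -0.002]
    - [0, 0, -0.003]
    - [0, 0, -0.003]
  delta_rot:
    - [0, 0, 0]
    - [0, 0, 0]
    - [0, 0, 0]
    - [0, 0, 0]

```text
time_s: 20.27
tcp_pos: [0.5508, 0.1339, 0.0316]
eef_rot: [-179.9, 0.0, -84.9]
contact_force: [-1.8, 1.0, 15.4]
gripper_width: 0.0591
gripper_force: 55.0
```

Call:
arm_command:
  travel:
    - [0, 0, 0.005]
    - [0, 0, 0.01]
    - [0, 0, 0.016]
    - [0, 0, 0.022]
    - [0, 0, 0.022]
  delta_rot:
    - [0, 0, 0]
    - [0, 0, 0]
    - [0, 0, 0]
    - [0, 0, 0]
    - [0, 0, 0]

```text
time_s: 20.9
tcp_pos: [0.5506, 0.1339, 0.0416]
eef_rot: [-179.9, 0.0, -85.0]
contact_force: [2.5, 1.3, 2.0]
gripper_width: 0.0595
gripper_force: 55.0
```

Call:
arm_command:
  travel:
    - [0, 0, 0]
    - [0, 0, 0]
    - [0, 0, 0]
    - [0, 0, 0]
    - [0, 0, 0.03]
    - [0, 0, 0.1]
    - [0, 0, 0.2]
    - [0, 0, 0.25]
    - [0, 0, 0.25]
  delta_rot:
    - [0, 0, 0]
    - [0, 0, 0]
    - [0, 0, 0]
    - [0, 0, 0]
    - [0, 0, 0]
    - [0, 0, 0]
    - [0, 0, 0]
    - [0, 0, 0]
    - [0, 0, 0]
  grip: 0.85
  newtons: 15

```text
time_s: 22.02
tcp_pos: [0.5513, 0.1343, 0.1699]
eef_rot: [-179.7, 0.1, -85.0]
contact_force: [-0.2, -0.5, 0.1]
gripper_width: 0.0743
gripper_force: 0.0
```

```bash
python3 - <<'E'
from plant import r, viewer
import cv2, pickle, numpy as np
c=viewer.capture("scene"); pickle.dump(c,open("pics/scene5.pkl","wb"))
cv2.imwrite("pics/c6.png",cv2.resize(c["img"][200:285,370:525],None,fx=5,fy=5,interpolation=2)[:,:,::-1]); s=r.get_state();print(s["tcp_pos"],s["contact_force"])
E
```

```text
[0.55039491 0.13393066 0.16815776] [-0.20214053 -0.7198397  -0.80833938]
```

View pics/c6.png

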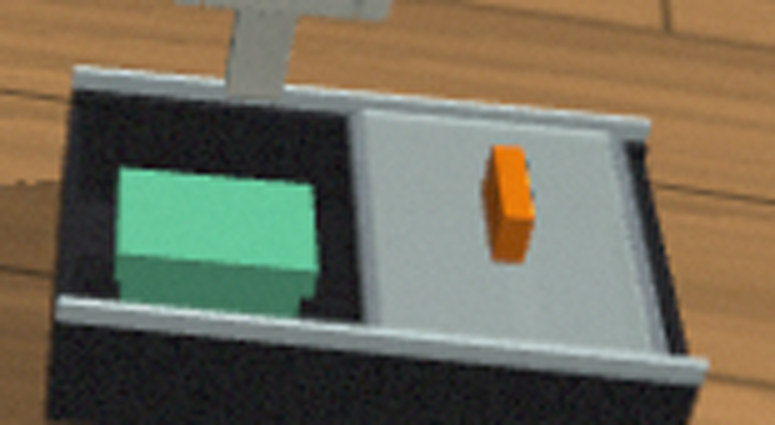

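```bash
python3 - <<'E'
import pickle,cv2,numpy as np
from h import *
S=pickle.load(open("pics/scene5.pkl","rb"))
a=np.radians(4.95);ex=np.array([np.cos(a),np.sin(a)]);ey=np.array([-ex[1],ex[0]]);B=np.array([.5506,.1339])
def onx(p,x):
    o,d=ray(S,p);k=(x-(o[:2]-B)@ex)/(d[:2]@ex);q=o+k*d;return np.array([(q[:2]-B)@ey*1e3,q[2]*1e3]).round(1)
g=S["img"].astype(float)[:,:,1];gr=g-S["img"][:,:,0]
for c in (400,408,416,424,430):
    col=g[235:268,c]; d=np.diff(col)
    n=250-235+np.argmin(d[12:22])-3; 
    i=np.argmin(d[12:24])+12; w=d[i-1:i+2]; near=235+(np.arange(i-1,i+2)*w).sum()/w.sum()+.5
    e=np.diff(g[228:245,c]);j=np.argmax(e);w=e[j-1:j+2];far=228+(np.arange(j-1,j+2)*w).sum()/w.sum()+.5
    r=np.diff(g[258:272,c]);k=np.argmax(r);rail=258+k+.5
    print(c,near,far,"near z",onx((c,near),.03),"far z",onx((c,far),-.03),"rail in (x=.0785?)",onx((c,rail),.0785))
for row in (240,244,248): 
    v=gr[row,385:445];i=np.where(v>v.max()/2)[0];print(row,385+i[0]-.5,385+i[-1]+.5,onz(S,(385+i[0]-.5,row),.052),onz(S,(385+i[-1]+.5,row),.052))
E
```

```text
400 250.7 233.47142857142856 near z [-27.9  52.2] far z [-28.8  52.5] rail in (x=.0785?) [-28.7  65.9]
408 251.53658536585365 234.257225433526 near z [-11.   52.1] far z [-11.1  52.4] rail in (x=.0785?) [-12.5  65.3]
416 252.25641025641025 235.00588235294117 near z [ 5.9 52.2] far z [ 6.4 52.5] rail in (x=.0785?) [ 3.7 64.8]
424 252.9390243902439 235.78901734104045 near z [22.7 52.5] far z [24.  52.4] rail in (x=.0785?) [19.5 66.9]
430 253.46470588235294 236.26687116564418 near z [35.2 52.6] far z [37.1 52.7] rail in (x=.0785?) [31.7 65.8]
240 393.5 432.5 [0.54933341 0.09119749 0.052     ] [0.52873049 0.17446481 0.052     ]
244 392.5 432.5 [0.56376698 0.09064083 0.052     ] [0.54291548 0.17518219 0.052     ]
248 392.5 432.5 [0.57740043 0.09217779 0.052     ] [0.55681834 0.17588812 0.052     ]
```

The lid top is at 52.2–52.7 mm all over, so it is home and level. Now to close the cover.

Call:
arm_command:
  travel:
    - [0, 0.04, 0]
    - [-0.005, 0.09, 0]
    - [-0.01, 0.14, 0]
    - [-0.0214, 0.2384, 0]
    - [-0.0214, 0.2384, 0]
    - [-0.0214, 0.2384, 0]
    - [-0.0214, 0.2384, 0]
    - [-0.0214, 0.2384, 0]
    - [-0.0214, 0.2384, 0]
    - [-0.0214, 0.2384, -0.04]
    - [-0.0214, 0.2384, -0.09]
    - [-0.0214, 0.2384, -0.13]
    - [-0.0214, 0.2384, -0.159]
    - [-0.0214, 0.2384, -0.159]
  delta_rot:
    - [0, 0, -0.11]
    - [0, 0, -0.22]
    - [0, 0, -0.33]
    - [0, 0, -0.44]
    - [0, 0, -0.55]
    - [0, 0, -0.66]
    - [0, 0, -0.77]
    - [0, 0, -0.88]
    - [0, 0, -1]
    - [0, 0, -1]
    - [0, 0, -1]
    - [0, 0, -1]
    - [0, 0, -1]
    - [0, 0, -1]
  grip: 0.6

```text
time_s: 23.82
tcp_pos: [0.5385, 0.2522, 0.0854]
eef_rot: [-179.9, -0.1, -175.0]
contact_force: [0.1, -0.7, 1.0]
gripper_width: 0.0525
gripper_force: 0.0
```

Call:
arm_command:
  travel:
    - [0, 0, 0]
    - [0, 0, 0]
    - [0, 0, 0]
    - [0, 0, 0]
    - [0, 0, 0]
    - [0, 0, 0]
  delta_rot:
    - [0, 0, 0]
    - [0, 0, 0]
    - [0, 0, 0]
    - [0, 0, 0]
    - [0, 0, 0]
    - [0, 0, 0]
  grip: 0

```text
time_s: 24.58
tcp_pos: [0.5394, 0.253, 0.087]
eef_rot: [180.0, 0.0, -175.0]
contact_force: [-0.7, 0.2, 2.6]
gripper_width: 0.0142
gripper_force: 15.0
```

Call:
arm_command:
  travel:
    - [0.002, -0.02, 0]
    - [0.0034, -0.04, 0]
    - [0.005, -0.06, 0]
    - [0.007, -0.08, 0]
    - [0.0085, -0.1, 0]
    - [0.01, -0.12, 0]
    - [0.012, -0.14, 0]
    - [0.0137, -0.16, 0]
    - [0.0155, -0.18, 0]
    - [0.0172, -0.2, 0]
    - [0.0189, -0.22, 0]
    - [0.0189, -0.22, 0]
  delta_rot:
    - [0, 0, 0]
    - [0, 0, 0]
    - [0, 0, 0]
    - [0, 0, 0]
    - [0, 0, 0]
    - [0, 0, 0]
    - [0, 0, 0]
    - [0, 0, 0]
    - [0, 0, 0]
    - [0, 0, 0]
    - [0, 0, 0]
    - [0, 0, 0]

```text
time_s: 26.08
tcp_pos: [0.5488, 0.1413, 0.087]
eef_rot: [-180.0, -0.0, -175.0]
contact_force: [-1.0, -1.3, 6.4]
gripper_width: 0.0143
gripper_force: 15.0
```

Call:
arm_command:
  travel:
    - [0.0003, -0.004, 0]
    - [0.0006, -0.008, 0]
    - [0.0009, -0.012, 0]
    - [0.001, -0.012, 0]
  delta_rot:
    - [0, 0, 0]
    - [0, 0, 0]
    - [0, 0, 0]
    - [0, 0, 0]

```text
time_s: 26.58
tcp_pos: [0.5493, 0.136, 0.087]
eef_rot: [-180.0, 0.0, -175.0]
contact_force: [-2.6, -0.6, 5.9]
gripper_width: 0.0138
gripper_force: 15.0
```

Call:
arm_command:
  travel:
    - [0.0002, -0.002, 0]
    - [0.0003, -0.004, 0]
    - [0.0003, -0.004, 0]
  delta_rot:
    - [0, 0, 0]
    - [0, 0, 0]
    - [0, 0, 0]

```text
time_s: 26.95
tcp_pos: [0.5494, 0.1341, 0.087]
eef_rot: [-180.0, 0.0, -175.0]
contact_force: [-2.1, -0.0, 7.1]
gripper_width: 0.014
gripper_force: 15.0
```

Call:
arm_command:
  travel:
    - [0.0002, -0.002, 0]
    - [0.0003, -0.004, 0]
    - [0.0003, -0.004, 0]
  delta_rot:
    - [0, 0, 0]
    - [0, 0, 0]
    - [0, 0, 0]

```text
time_s: 27.32
tcp_pos: [0.5495, 0.1334, 0.087]
eef_rot: [179.9, 0.0, -175.0]
contact_force: [-4.7, 7.3, 6.3]
gripper_width: 0.0143
gripper_force: 15.0
```

Call:
arm_command:
  travel:
    - [0.0002, -0.002, 0]
    - [0.0003, -0.004, 0]
    - [0.0003, -0.004, 0]
  delta_rot:
    - [0, 0, 0]
    - [0, 0, 0]
    - [0, 0, 0]

```text
time_s: 27.7
tcp_pos: [0.5496, 0.1333, 0.087]
eef_rot: [179.8, 0.1, -175.0]
contact_force: [-7.6, 16.3, 5.7]
gripper_width: 0.0138
gripper_force: 15.0
```

The end stop was felt at y=0.1333, matching the expected shut position. Relax, release and retreat.

Call:
arm_command:
  travel:
    - [0, 0.003, 0]
    - [0, 0.003, 0]
  delta_rot:
    - [0, 0, 0]
    - [0, 0, 0]

```text
time_s: 27.95
tcp_pos: [0.5495, 0.1334, 0.087]
eef_rot: [179.9, 0.0, -175.0]
contact_force: [-5.6, 9.5, 6.9]
gripper_width: 0.0139
gripper_force: 15.0
```

Call:
arm_command:
  travel:
    - [0, 0, 0]
    - [0, 0, 0]
    - [0, 0, 0]
    - [0, 0, 0]
    - [0, 0, 0.06]
    - [0, 0, 0.14]
    - [0, 0, 0.24]
    - [0, 0.1, 0.3]
    - [-0.05, 0.2, 0.3]
    - [-0.1, 0.3, 0.3]
    - [-0.15, 0.4, 0.3]
    - [-0.2, 0.5, 0.3]
    - [-0.25, 0.6, 0.3]
    - [-0.3, 0.7, 0.3]
    - [-0.3, 0.7, 0.3]
    - [-0.3, 0.7, 0.3]
  delta_rot:
    - [0, 0, 0]
    - [0, 0, 0]
    - [0, 0, 0]
    - [0, 0, 0]
    - [0, 0, 0]
    - [0, 0, 0]
    - [0, 0, 0]
    - [0, 0, 0]
    - [0, 0, 0]
    - [0, 0, 0]
    - [0, 0, 0]
    - [0, 0, 0]
    - [0, 0, 0]
    - [0, 0, 0]
    - [0, 0, 0]
    - [0, 0, 0]
  grip: 0.6

```text
time_s: 29.95
tcp_pos: [0.3995, 0.4822, 0.2363]
eef_rot: [-180.0, -0.0, -174.9]
contact_force: [0.1, -0.1, -0.8]
gripper_width: 0.0527
gripper_force: 0.0
```

```bash
python3 - <<'E'
from plant import r, viewer
import cv2, pickle, numpy as np
from h import *
c=viewer.capture("scene"); t=viewer.capture("top")
im=np.vstack([cv2.resize(c["img"][200:285,330:530],(600,255),interpolation=2),cv2.resize(t["img"][140:340,100:400],(600,340),interpolation=2)])
cv2.imwrite("pics/c7.png",im[:,:,::-1]); s=r.get_state();print(s["tcp_pos"],s["contact_force"])
o=blob(t,(5,180,120),(16,255,255),(190,240,260,300));p=cv2.minAreaRect(o)[0];X=onz(t,p,.087);a=np.radians(4.95);print(p,X,"joint",(X[:2]-[.5504,.134])@[-np.sin(a),np.cos(a)])
E
```

```text
[0.40013331 0.48146486 0.23675646] [-0.0328037  -0.87074682 -0.56619623]
(217.0, 273.0) [0.54934293 0.1328751  0.087     ] joint -0.0010294974112358092
```

View pics/c7.png

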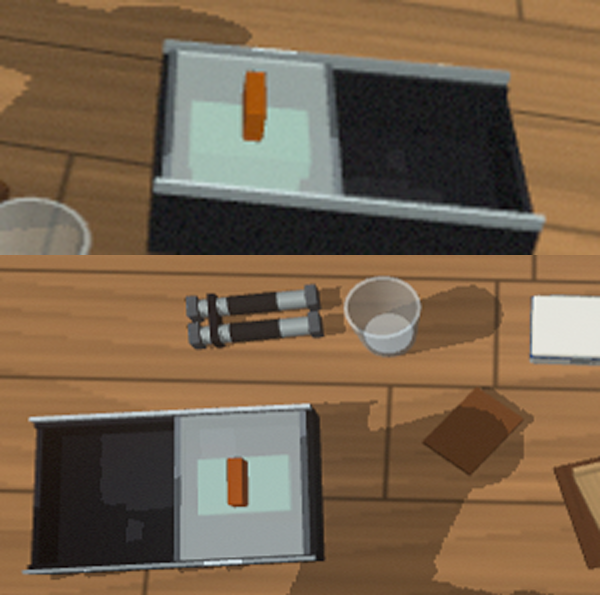

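The cover is shut over the home lid (rib at top (217,273), joint about 0). The cup, tin and handles are undisturbed.

```bash
python3 -c "
from plant import close_job
print(close_job())"
```

```text
the job is handed in; nothing more can be done
None
```

The mint lid is snapped fully home on the box, the cover is slid shut over it, the cup, tin and handles look undisturbed in the last pictures, and the job was handed in at about 30 s; no verdict was returned.

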